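# Heft the tins and hold up the full one

## Task

Swing the keeper over the three identical hardware tins up and back to its stop, then heft the tins one at a time from the robot's left to its right, lifting each upright clear of its socket, to find the heaviest. Set the lighter two back down in their sockets without dropping them, and leave the keeper open and everything else alone. Finish while still holding the heaviest tin up in the gripper, upright and still, its bottom at least 10 cm above the bench.

Things in the scene. Friction and masses are not known exactly. Their poses are not given: they have to be found in the camera images.
- block: Black plastic socket block fixed to the bench, 150 mm (x) by 330 mm (y) by 18 mm thick. Origin at the centre of its underside; its x points away from the robot side, y along the row of three sockets, z up. Two black posts 12 mm wide (y) and 18 mm deep (x), centred at x = +65 mm, y = +-20 mm, rise to 102 mm and carry the keeper's hinge.
- tin_left: The left tin of the row (left = the block's +y): closed plain aluminium tin, 50 mm diameter, 75 mm tall, straight side, like the other two. Origin at the centre of its underside, z up. Starts standing 10 mm deep in its socket. The tins weigh 0.13 to 0.6 kg, at least 0.1 kg apart; which is heaviest changes from run to run. Loose contents may shift a few mm inside.
- tin_middle: The middle tin of the row (left = the block's +y): closed plain aluminium tin, 50 mm diameter, 75 mm tall, straight side, like the other two. Origin at the centre of its underside, z up. Starts standing 10 mm deep in its socket. The tins weigh 0.13 to 0.6 kg, at least 0.1 kg apart; which is heaviest changes from run to run. Loose contents may shift a few mm inside.
- tin_right: The right tin of the row (left = the block's +y): closed plain aluminium tin, 50 mm diameter, 75 mm tall, straight side, like the other two. Origin at the centre of its underside, z up. Starts standing 10 mm deep in its socket. The tins weigh 0.13 to 0.6 kg, at least 0.1 kg apart; which is heaviest changes from run to run. Loose contents may shift a few mm inside.
- socket_left (a point): Centre of the floor of the left socket (100 mm to the +y side of the middle one): a round recess 56 mm wide and 10 mm deep with a chamfered mouth, its floor 8 mm above the bench.
- socket_middle (a point): Centre of the floor of the middle socket (at the middle of the block): a round recess 56 mm wide and 10 mm deep with a chamfered mouth, its floor 8 mm above the bench.
- socket_right (a point): Centre of the floor of the right socket (100 mm to the -y side of the middle one): a round recess 56 mm wide and 10 mm deep with a chamfered mouth, its floor 8 mm above the bench.
- keeper (a joint): Angle of the steel keeper, a hinged clamp lever: 0 = shut (level, its crossbar 3 mm above the tin lids), grows as its grip rises and swings over away from the robot side, stop at 2.0 rad (leaning back behind the tins). Starts between 0 and 0.2. Stiff hinge (0.13 N m), stays where it is left; about 2 N at the grip moves it.
- keeper_grip (a point): Centre of the keeper's grip: black round bar, 18 mm diameter, 26 mm long along the block's y, on the end of a 14 mm wide arm, 125 mm from the hinge axis; at 0 it is 90 mm above the bench, 35 mm in front of the middle tin. A 250 x 14 mm crossbar on the arm, 65 mm from the hinge, lies over the tins. Pinched on its two ends, the grip can turn between the fingers.
- keeper_hinge (a point): Point on the keeper's hinge axis, midway between the posts, 90 mm above the bench; the axis lies along the block's y. The grip's arc in the block's frame: 125 mm times (-cos a, 0, sin a) from here, a = joint keeper.
- glue_stick: Bystander: white glue stick standing upright, 26 mm diameter, 95 mm tall; origin at the centre of its underside.
- tape_roll: Bystander: roll of paper tape lying flat, 60 mm diameter, 19 mm high; origin at the centre of its underside.
- print_vase: Bystander: small grey printed vase, 56 mm wide, 60 mm tall; origin at the centre of its underside.
- spare_pulley: Bystander: aluminium pulley on its flange, 44 mm diameter, 28 mm tall; origin at the centre of its underside.
- screwdriver: Bystander: screwdriver lying on the bench to the robot's left.
- scraper: Bystander: print scraper (spatula) lying on the bench to the robot's right.
Mind the look-alikes: they are no part of the job. Leave any purple look-alike of the tin_middle alone. What is shaped like the tin_left but pink is not meant.

How it is judged:
By the outcome, as a careful person would: the job done as asked, in the order asked, and still so for the second after the job is handed in, while the arm keeps its last pose, push and grip.
It also fails if it takes over 72 s, if anything falls off the work surface, if the arm or the gripper's body presses on something with over 40 N, if the wrist force passes 120 N, or if a joint passes its speed limit or range.

## Robot

A 6-joint arm with a two-finger parallel gripper is mounted at the origin on the work surface. World frame = base frame: x ahead of the robot, y to its left, z up, the work surface at z = 0. Lengths are in mm, angles in rad, forces in N, time in s.
With the tool pointing down it reaches from about 325 to 850 mm from the base axis. Payload 4.4 kg.
Tool frame: the origin (TCP) lies on the front face of the gripper's body, between the roots of the fingers; the fingertips stand 97 mm ahead of it and the grasp point (between the pads) lies 78 mm ahead of it (bot.nose_length is the distance from the TCP to the fingertips, in mm); z points along the fingers, y is the line along which they close (so a half turn about z gives the same grasp; the last joint's range is limited). The gripper opens to 94 mm and grips with 3 to 60 N. Pads are 16 mm wide; open, the fingers measure 119 mm over their backs; the gripper's body (75 mm by 177 mm) begins 78 mm behind the grasp point.
Start: joints at [1.125, 0.207, 1.542, -0, 1.393, -0.15], TCP at [167.075, 550.194, 302.647] pointing down, gripper open.
Joint ranges: [-2.73, 2.73], [-0.86, 2.22], [0.23, 2.46], [-1.11, 4.25], [0.08, 2.63], [-2.82, 2.82]. Speed limits (rad/s): [2.79, 2.79, 3.14, 3.14, 3.14, 3.14].

## Interface

Orientations are given as a rotation vector (axis times angle).
In Python, from rig import bot, imaging, ticket gives the robot as it stands.
- The arm moves only by the shell command python3 -m jog 'ROWS' [OPENING]. ROWS is JSON, a list of rows, each a list of 2 entries, a list of its own where there are three numbers: the shift along the tool's x, y, z in m, then the turn, a rotation vector about the tool's x, y, z in degrees. In form: [[[tx, ty, tz], [wx, wy, wz]], ...]. A call has 1 to 10 rows; each row is the pose to reach, as a shift and turn from the pose commanded when the call began, along the tool's axes at that moment; what a row does not reach only later rows make up. A row lasts 1/12 s, in which the tool goes at most 41.7 mm and 7.16 degrees, less where a joint would pass 70% of its speed; a pose out of reach is approached as far as the arm can. A call with a gripper value outside its range is refused whole. OPENING is the gripper command: -1 is shut, 1 is fully open, values between are in proportion, set as the call begins (- or left out, the last holds). The fingers move at their own pace and stop on an object; the grip force is fixed at half the most. Time passes only in rows, so rows that repeat a pose let the fingers close. It gives the time, the measured TCP pose, the force, the opening and the grip force at its end, in the units of the state.
- bot.get_state(): the state, without advancing time (a new reading comes with each control period).
- imaging.capture(name): name is "scene" or "top" or "wrist"; returns a dict with "pixels" (384x512x3 uint8, red, green, blue), "intrinsics" (3x3 intrinsics, pixels), "distortion" ([k1, k2, p1, p2, k3] as OpenCV has them; the pictures are not rectified), "R" (3x3) and "t" (3): a world point X has camera coordinates R X + t. Camera axes: x right, y down, z forward; pixel columns grow to the right and rows downward; lengths in mm; the calibration is good to about 2 mm. A picture is of the moment at which its call begins. There is no depth.
- ticket.hand_in(): hands the job in; it is judged then, once.
The state is a dict: "t": time; "joints": joint angles; "joint_vel": joint speeds; "effort": joint torques, N m; "ee_pos": TCP position; "eef_rot": TCP orientation; "wrist_force": force on the tool from outside, world axes, zero at the start; "ft_torque": the same for the moment, N m; "opening": opening from 0.0 (shut) to 1.0 (fully open); "gripper_force": force on a finger pad.
Only numpy, scipy, OpenCV 4.12 (cv2) and the standard library are available. Lean on these libraries where they do the work, as an engineer would, in place of code of your own. Each camera call takes 0.05 s, during which the arm holds its last target. There are 200 camera calls.

## Working session

There is one attempt and no reset: what is moved stays moved. The work goes in short steps, Python scripts to look and compute and a shell command to move; the robot and the scene stay as the last step left them, time stands still between calls to the robot, and variables do not carry over. Pictures are saved under pics/ and viewed, at most 10 in all, crops included, and the job is handed in when it is done.

```bash
mkdir -p pics; ls
python3 - <<'E'
from rig import bot, imaging
import cv2,numpy as np
ims=[]
for n in("scene","top"):
    c=imaging.capture(n);cv2.imwrite(f"pics/{n}0.png",c["pixels"][:,:,::-1]);np.savez(f"pics/{n}0.npz",**{k:np.array(v) for k,v in c.items()})
    print(n,np.round(c["t"]),c["intrinsics"].tolist(),np.round(c["R"],3).tolist(),c["distortion"])
print(bot.get_state())
E
```

```text
pics
scene [-399. -108. 1457.] [[421.80139984455997, 0.0, 258.48332227316723], [0.0, 421.80139984455997, 196.70265448270936], [0.0, 0.0, 1.0]] [[0.862, 0.508, -0.003], [0.328, -0.562, -0.759], [-0.387, 0.653, -0.651]] [-0.08856601  0.          0.          0.          0.        ]
top [   2.  508. 1255.] [[407.5707799495993, 0.0, 258.4055943857344], [0.0, 407.5707799495993, 187.67417474634098], [0.0, 0.0, 1.0]] [[-0.01, -1.0, 0.001], [-0.982, 0.009, -0.189], [0.189, -0.003, -0.982]] [-0.1074084  0.         0.         0.         0.       ]
{'t': 0.1, 'joints': array([ 1.12551150e+00,  2.07341596e-01,  1.54278406e+00, -3.86414597e-05,
        1.39353259e+00, -1.50494873e-01]), 'joint_vel': array([ 0.00186633, -0.00066686, -0.00415433,  0.00199236,  0.00205632,
        0.00176168]), 'effort': array([ 3.00418978e-04, -3.71859241e+01, -2.82295579e+01,  7.01223523e-02,
        3.10656941e-02, -6.24241693e-05]), 'ee_pos': array([166.84460074, 549.70450748, 301.61569056]), 'eef_rot': array([-0.46128556, -3.10696472,  0.0031187 ]), 'wrist_force': array([-0.36849959,  0.10804237, -0.44882896]), 'ft_torque': array([ 0.03038429, -0.03726285, -0.05891208]), 'gripper_force': 0.0, 'opening': 0.997117178237829}
```

View pics/scene0.png

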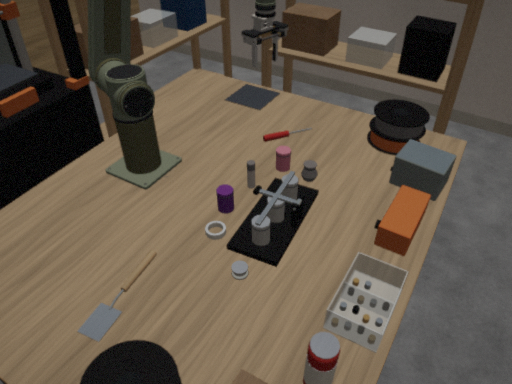

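View pics/top0.png

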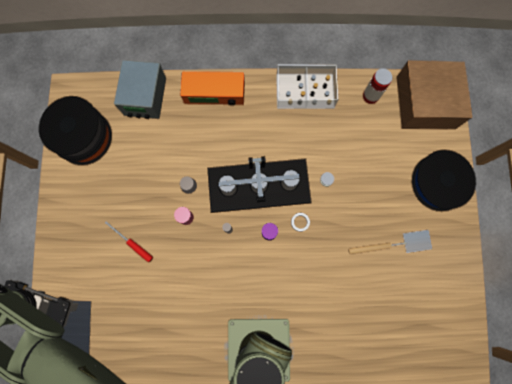

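The block with three grey tins is at about (259,185) in top and (275,218) in scene. The tins are at (227,184), (259,181) and (291,179) in top. Two look-alikes stand loose on the bench: purple at (270,231) and pink at (183,215). The grey tins in the sockets fit the description. I'll confirm this in one enlarged crop.

```bash
cat > h.py <<'E'
import numpy as np,cv2
def load(n):
    return dict(np.load(f"pics/{n}.npz"))
def ray(c,uv):
    p=cv2.undistortPoints(np.array([[uv]],float),c["intrinsics"],c["distortion"])[0,0]
    d=c["R"].T@np.r_[p,1]; return -c["R"].T@c["t"],d
def onz(c,uv,z):
    o,d=ray(c,uv); return o+d*(z-o[2])/d[2]
def proj(c,X):
    return cv2.projectPoints(np.atleast_2d(np.array(X,float)),cv2.Rodrigues(c["R"])[0],c["t"],c["intrinsics"],c["distortion"])[0][:,0]
E
python3 - <<'E'
from h import *
c=load("top0");im=c["pixels"]
m=(im.max(2)<40).astype(np.uint8);m[:150]=0;m[220:]=0;m[:,:200]=0;m[:,320:]=0
pts=np.argwhere(m)[:,::-1]
r=cv2.minAreaRect(pts.astype(np.float32));print(r)
n,l,s,ce=cv2.connectedComponentsWithStats(m);print(s)
k=1+s[1:,4].argmax()
cs=cv2.findContours(m,0,2)[0]
# bottom + side edges: hull corners
for q in cv2.boxPoints(r):print(q,onz(c,q,18).round(1))
a=cv2.resize(im[150:220,200:320],None,fx=6.6,fy=6.6,interpolation=2)[:,:,::-1]
b=load("scene0")["pixels"]
b=cv2.resize(b[160:270,220:330],None,fx=5,fy=5,interpolation=2)[:,:,::-1]
cv2.imwrite("pics/crop_top.png",a);cv2.imwrite("pics/crop_scene.png",b)
E
```

```text
((258.0148620605469, 182.1485137939453), (49.65235900878906, 98.70769500732422), 84.2894058227539)
[[     0      0    512    384 193519]
 [   209    157    101     55   3089]]
[206.43565 162.35643] [600.7 168.7  18. ]
[304.65347 152.53465] [ 631.4 -158.6   18. ]
[309.59406 201.9406 ] [ 464.6 -169.4   18. ]
[211.37625 211.76237] [435.4 150.2  18. ]
```

View pics/crop_top.png

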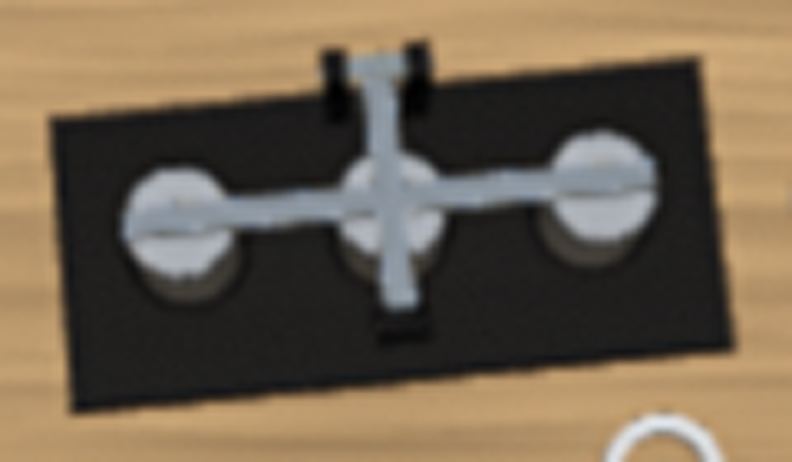

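View pics/crop_scene.png

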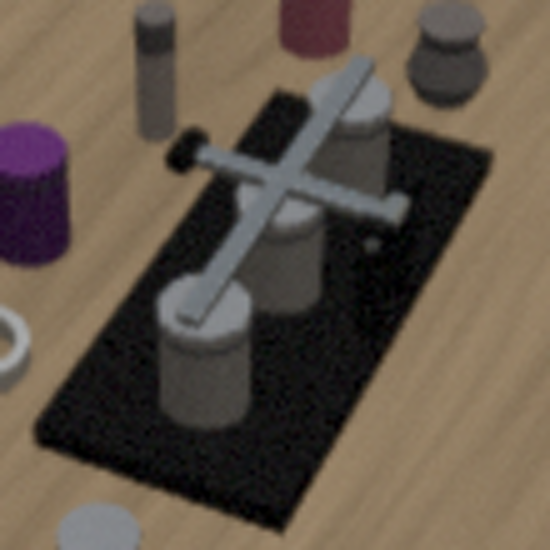

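The crops show three plain grey tins in the black block under the steel keeper. In the top crop the block corners are (50,118), (697,60), (735,348) and (72,410), and the black grip is at (404,326), toward the robot. The purple and pink tins stand outside the block, so I'll leave them alone.

Run:
```python
from h import *
from rig import bot
from scipy.spatial.transform import Rotation as Ro
c=load("top0");f=lambda x,y:(200+(x+.5)/6.6-.5,150+(y+.5)/6.6-.5)
P=[onz(c,f(*q),18) for q in[(50,118),(697,60),(735,348),(72,410)]]
P=np.array(P);print(P.round(1));ctr=P.mean(0)
y=(P[0]-P[1]+P[3]-P[2]);yaw=np.arctan2(-y[0],y[1]);print("ctr",ctr.round(1),"yaw deg",np.degrees(yaw), np.linalg.norm(y)/2,np.linalg.norm(P[0]-P[3]))
for q in[(180,222),(391,208),(600,186)]:print("tin",onz(c,f(*q),83).round(1))
X=np.array([np.cos(yaw),np.sin(yaw),0]);Y=np.array([-X[1],X[0],0])
# grip from two views
s=load("scene0");us=(220+(187.5)/5-.5,160+(151)/5-.5)
o1,d1=ray(c,f(404,326));o2,d2=ray(s,us)
A=np.c_[d1,-d2];k=np.linalg.lstsq(A,o2-o1,rcond=None)[0];g1=o1+k[0]*d1;g2=o2+k[1]*d2
print("grip",g1.round(1),g2.round(1))
b0=ctr*[1,1,0];h=b0+65*X+[0,0,90]
for a in(0,.1,.2):
    g=h+125*(-np.cos(a)*X+[0,0,np.sin(a)]);print(a,g.round(1),proj(c,g),f(404,326),proj(s,g),us)
for i in(1,0,-1):print("sock",(b0+100*i*Y).round(1))
st=bot.get_state();R=Ro.from_rotvec(st["eef_rot"]).as_matrix();print(R.round(3),"block yaw",yaw)
```

```text
[[ 583.3  166.    18. ]
 [ 610.3 -159.6   18. ]
 [ 463.3 -173.8   18. ]
 [ 435.6  153.1   18. ]]
ctr [523.1  -3.6  18. ] yaw deg 4.7917632710464915 327.4229689013738 148.2358218563881
tin [516.1  95.5  83. ]
tin [521.9  -4.4  83. ]
tin [ 531.6 -103.6   83. ]
grip [463.7  -9.8  92.7] [463.9  -9.7  92.7]
0 [463.3  -8.6  90. ] [[260.37447302 199.23663851]] (260.7878787878788, 198.96969696969697) [[257.02593394 190.14992792]] (257.0, 189.7)
0.1 [464.   -8.5 102.5] [[260.37845313 198.37605989]] (260.7878787878788, 198.96969696969697) [[257.20067913 186.84956775]] (257.0, 189.7)
0.2 [465.8  -8.4 114.8] [[260.34357436 197.10104289]] (260.7878787878788, 198.96969696969697) [[257.77243797 183.65614199]] (257.0, 189.7)
sock [514.8  96.1   0. ]
sock [523.1  -3.6   0. ]
sock [ 531.5 -103.2    0. ]
[[-0.957  0.291 -0.001]
 [ 0.291  0.957 -0.002]
 [ 0.    -0.002 -1.   ]] block yaw 0.08363204605589475
```

```bash
python3 -m jog '[[[-0.025,-0.025,0.002],[0,0,-6]],[[-0.050,-0.050,0.004],[0,0,-12]],[[-0.075,-0.075,0.007],[0,0,-18]],[[-0.100,-0.100,0.01],[0,0,-21.7]],[[-0.128,-0.128,0.012],[0,0,-21.7]],[[-0.156,-0.156,0.014],[0,0,-21.7]],[[-0.184,-0.184,0.016],[0,0,-21.7]],[[-0.212,-0.212,0.018],[0,0,-21.7]],[[-0.240,-0.240,0.02],[0,0,-21.7]],[[-0.260,-0.260,0.022],[0,0,-21.7]]]' 1
cat > rel.py <<'E'
import sys,numpy as np
from rig import bot
from scipy.spatial.transform import Rotation as Ro
# target TCP position given in block frame (mm) -> shift along tool axes from the measured pose
c=np.array([522.9,-3.8,0]);yaw=np.radians(4.8)
B=Ro.from_euler("z",yaw)
s=bot.get_state();R=Ro.from_rotvec(s["eef_rot"])
print("tcp in block",B.inv().apply(s["ee_pos"]-c).round(1),"t",round(s["t"],2),"F",s["wrist_force"].round(2))
T=B*Ro.from_matrix(np.diag([-1.,1,-1]))
if len(sys.argv)>3:
    w=B.apply(np.array(sys.argv[1:4],float))+c
    print("shift",(R.inv().apply(w-s["ee_pos"])/1000).round(4),"turn",np.degrees((R.inv()*T).as_rotvec()).round(2))
E
python3 rel.py -60 0 260
```

```text
t: 0.93
ee_pos: [340.9, 223.3, 280.3]
eef_rot: [-0.13, 3.139, -0.001]
wrist_force: [0.2, 0.0, -0.0]
opening: 0.999
gripper_force: 0.0
tcp in block [-162.4  241.5  280.3] t 0.93 F [ 0.22  0.03 -0.04]
shift [-0.1027 -0.2414  0.0205] turn [-0.05  0.01 -0.07]
```

```bash
python3 -m jog '[[[-0.013,-0.031,0.003],[0,0,0]],[[-0.027,-0.064,0.006],[0,0,0]],[[-0.042,-0.099,0.009],[0,0,0]],[[-0.057,-0.134,0.012],[0,0,0]],[[-0.072,-0.169,0.015],[0,0,0]],[[-0.087,-0.204,0.018],[0,0,0]],[[-0.098,-0.23,0.02],[0,0,0]],[[-0.1025,-0.241,0.0205],[0,0,0]],[[-0.1025,-0.241,0.0205],[0,0,0]]]'
python3 rel.py -60 0 168
python3 - <<'E'
from rig import imaging
from h import *
c=imaging.capture("wrist");cv2.imwrite("pics/w1.png",c["pixels"][:,:,::-1]);np.savez("pics/w1.npz",**{k:np.array(v) for k,v in c.items()})
E
```

```text
t: 1.68
ee_pos: [463.3, -7.6, 259.7]
eef_rot: [0.126, -3.138, 0.0]
wrist_force: [-0.1, 0.1, -0.1]
opening: 0.998
gripper_force: 0.0
tcp in block [-59.7   1.2 259.7] t 1.68 F [-0.07  0.14 -0.06]
shift [ 0.0002 -0.0012  0.0917] turn [-0.   -0.04 -0.2 ]
```

View pics/w1.png

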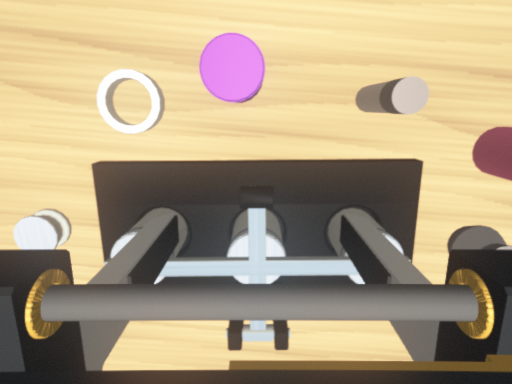

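The wrist view shows the grip at (257,194), the block's front corners at (94,163) and (421,160), and the tins on the row axis beneath the crossbar.

Run:
```python
from h import *
c=load("w1");im=c["pixels"].astype(int)
b=np.array([522.9,-3.8,0]);a=np.radians(4.8);X=np.array([np.cos(a),np.sin(a),0]);Y=np.array([-X[1],X[0],0])
def q(uv,z):
    p=onz(c,uv,z)-b;return np.round([p@X,p@Y,p[2]],1)
print("grip",q((257,194),90),"corners",q((94,163),18),q((421,160),18))
for x,y,z in[(-60,0,90),(-75,165,18),(-75,-165,18),(0,0,83),(65,-20,102),(65,20,102)]:print((x,y,z),proj(c,b+x*X+y*Y+[0,0,z]).round(1))
```

```text
grip [-60.4  -0.2  90. ] corners [ -73.7 -163.1   18. ] [-75.8 162.4  18. ]
(-60, 0, 90) [[257.3 194.5]]
(-75, 165, 18) [[423.5 160.8]]
(-75, -165, 18) [[ 91.9 161.8]]
(0, 0, 83) [[257.6 259.8]]
(65, -20, 102) [[234.2 340.7]]
(65, 20, 102) [[281.4 340.6]]
```

```bash
python3 -m jog '[[[0,-0.001,0.03],[0,0,0]],[[0,-0.001,0.06],[0,0,0]],[[0,-0.001,0.08],[0,0,0]],[[0,-0.001,0.091],[0,0,0]],[[0,-0.001,0.091],[0,0,0]]]' - &&
python3 -m jog '[[[0,0,0],[0,0,0]],[[0,0,0],[0,0,0]],[[0,0,0],[0,0,0]],[[0,0,0],[0,0,0]],[[0,0,0],[0,0,0]],[[0,0,0],[0,0,0]],[[0,0,0],[0,0,0]],[[0,0,0],[0,0,0]]]' -1; python3 rel.py -60 0 168
python3 - <<'E'
import numpy as np
# arc shifts in tool axes (x=-X, z=-Z) from a=0
for a in np.linspace(0.1,2.0,20):print(round(a,1),(-125*(1-np.cos(a))).round(1),(-125*np.sin(a)).round(1))
E
```

```text
t: 2.15
ee_pos: [459.6, -4.3, 166.2]
eef_rot: [0.135, -3.132, -0.004]
wrist_force: [0.2, 0.6, -0.1]
opening: 0.999
gripper_force: 0.0
t: 2.82
ee_pos: [462.8, -6.8, 169.3]
eef_rot: [-0.132, 3.139, -0.0]
wrist_force: [0.7, 0.6, 0.2]
opening: 0.472
gripper_force: 0.0
tcp in block [-60.1   2.1 169.3] t 2.82 F [0.68 0.57 0.25]
shift [-0.0001 -0.0021  0.0013] turn [-0.01  0.02 -0.  ]
0.1 -0.6 -12.5
0.2 -2.5 -24.8
0.3 -5.6 -36.9
0.4 -9.9 -48.7
0.5 -15.3 -59.9
0.6 -21.8 -70.6
0.7 -29.4 -80.5
0.8 -37.9 -89.7
0.9 -47.3 -97.9
1.0 -57.5 -105.2
1.1 -68.3 -111.4
1.2 -79.7 -116.5
1.3 -91.6 -120.4
1.4 -103.8 -123.2
1.5 -116.2 -124.7
1.6 -128.6 -124.9
1.7 -141.1 -124.0
1.8 -153.4 -121.7
1.9 -165.4 -118.3
2.0 -177.0 -113.7
```

```bash
python3 -m jog '[[[0,-0.002,0.001],[0,0,0]],[[0,-0.002,0.001],[0,0,0]],[[0,-0.002,0.001],[0,0,0]],[[0,-0.002,0.001],[0,0,0]],[[0,-0.002,0.001],[0,0,0]],[[0,-0.002,0.001],[0,0,0]],[[0,-0.002,0.001],[0,0,0]]]' -1; python3 rel.py -60 0 168
```

```text
t: 3.4
ee_pos: [462.9, -9.8, 168.1]
eef_rot: [0.132, -3.139, 0.004]
wrist_force: [0.1, -5.3, -1.2]
opening: 0.27
gripper_force: 30.0
tcp in block [-60.2  -1.  168.1] t 3.4 F [ 0.1  -5.32 -1.17]
shift [-0.0002  0.001   0.0001] turn [-0.14 -0.02  0.03]
```

```bash
python3 -m jog '[[[-0.0006,-0.001,-0.0125],[0,0,0]],[[-0.0025,-0.001,-0.0248],[0,0,0]],[[-0.0056,-0.001,-0.0369],[0,0,0]],[[-0.0099,-0.001,-0.0487],[0,0,0]],[[-0.0153,-0.001,-0.0599],[0,0,0]],[[-0.0218,-0.001,-0.0706],[0,0,0]],[[-0.0294,-0.001,-0.0805],[0,0,0]],[[-0.0379,-0.001,-0.0897],[0,0,0]],[[-0.0473,-0.001,-0.0979],[0,0,0]],[[-0.0575,-0.001,-0.1052],[0,0,0]]]' - ; python3 rel.py -2.5 0 273
```

```text
t: 4.23
ee_pos: [519.2, -5.1, 271.9]
eef_rot: [0.132, -3.134, 0.0]
wrist_force: [-0.7, -2.8, -6.3]
opening: 0.278
gripper_force: 30.0
tcp in block [ -3.8  -1.  271.9] t 4.23 F [-0.74 -2.82 -6.33]
shift [-0.0013  0.001  -0.0011] turn [ 0.   -0.28  0.01]
```

```bash
python3 -m jog '[[[-0.0108,0,-0.0062],[0,0,0]],[[-0.0222,0,-0.0113],[0,0,0]],[[-0.0341,0,-0.0152],[0,0,0]],[[-0.0463,0,-0.018],[0,0,0]],[[-0.0587,0,-0.0195],[0,0,0]],[[-0.0711,0,-0.0197],[0,0,0]],[[-0.0836,0,-0.0188],[0,0,0]],[[-0.0959,0,-0.0165],[0,0,0]],[[-0.1079,0,-0.0131],[0,0,0]],[[-0.1195,0,-0.0085],[0,0,0]]]' - ; python3 rel.py 117 0 281.7;  python3 -m jog '[[[-0.0020,0,0.001],[0,0,0]],[[-0.0030,0,0.0015],[0,0,0]],[[-0.003,0,0.0015],[0,0,0]]]' - ; python3 rel.py 117 0 281.7
```

```text
t: 5.07
ee_pos: [639.8, 5.5, 282.5]
eef_rot: [0.132, -3.138, -0.001]
wrist_force: [-1.9, 1.0, 3.6]
opening: 0.274
gripper_force: 30.0
tcp in block [117.3  -0.6 282.5] t 5.07 F [-1.89  0.98  3.63]
shift [0.0003 0.0005 0.0008] turn [ 0.04 -0.02  0.01]
t: 5.32
ee_pos: [643.0, 5.8, 281.1]
eef_rot: [-0.132, 3.137, 0.001]
wrist_force: [1.7, 1.0, 3.7]
opening: 0.269
gripper_force: 30.0
tcp in block [120.5  -0.5 281.1] t 5.32 F [1.69 0.99 3.68]
shift [ 0.0035  0.0005 -0.0006] turn [0.04 0.09 0.02]
```

```bash
python3 -m jog '[[[-0.0020,0,0.001],[0,0,0]],[[-0.004,0,0.002],[0,0,0]],[[-0.006,0,0.003],[0,0,0]],[[-0.006,0,0.003],[0,0,0]]]' - ; python3 rel.py 117 0 281.7
python3 - <<'E'
from rig import imaging
from h import *
c=imaging.capture("scene")
np.savez("pics/s2.npz",**{k:np.array(v) for k,v in c.items()})
cv2.imwrite("pics/s2.png",cv2.resize(c["pixels"][80:270,220:390],None,fx=3.5,fy=3.1,interpolation=2)[:,:,::-1])
E
```

```text
t: 5.65
ee_pos: [647.3, 6.1, 279.1]
eef_rot: [0.132, -3.136, -0.0]
wrist_force: [-6.2, 0.9, 11.3]
opening: 0.273
gripper_force: 30.0
tcp in block [124.8  -0.6 279.1] t 5.65 F [-6.21  0.93 11.31]
shift [ 0.0078  0.0006 -0.0026] turn [ 0.02 -0.16  0.02]
```

View pics/s2.png

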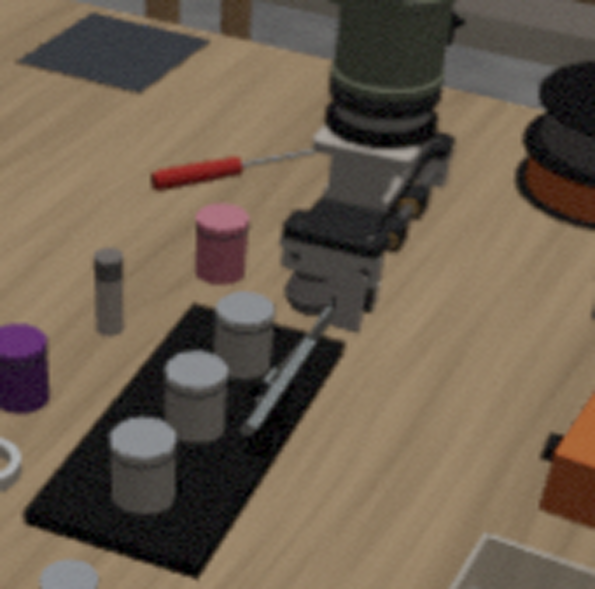

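The keeper leans back behind the tins and the push force has risen to 13 N, so it is at its stop. Next I'll release it, rise, and go to the left tin (block y +100).

```bash
python3 -m jog '[[[0.002,0,-0.001],[0,0,0]],[[0.003,0,-0.002],[0,0,0]],[[0.003,0,-0.003],[0,0,0]],[[0.003,0,-0.01],[0,0,0]],[[0.003,0,-0.03],[0,0,0]],[[0.003,0,-0.05],[0,0,0]],[[0.003,0,-0.06],[0,0,0]],[[0.003,0,-0.06],[0,0,0]]]' 1 ; python3 rel.py 0 100 250
python3 - <<'E'
from rig import imaging
from h import *
for n in("scene","top"):
    c=imaging.capture(n);np.savez(f"pics/{n}3.npz",**{k:np.array(v) for k,v in c.items()})
b=np.array([522.9,-3.8,0]);a=np.radians(4.8);X=np.array([np.cos(a),np.sin(a),0]);Y=np.array([-X[1],X[0],0])
c=load("scene3");s=[b+65*X+[0,0,90]+65*(-np.cos(t)*X+np.array([0,0,np.sin(t)]))-125*Y for t in(1.8,1.9,2.,2.05)]
print("crossbar right end predicted",proj(c,s).round(1))
s=[b+65*X+[0,0,90]+125*(-np.cos(t)*X+np.array([0,0,np.sin(t)])) for t in(1.8,1.9,2.,2.05)];print("grip predicted",proj(c,s).round(1))
cv2.imwrite("pics/s3.png",cv2.resize(c["pixels"][160:240,270:370],None,fx=7,fy=7,interpolation=2)[:,:,::-1])
E
```

```text
t: 6.37
ee_pos: [646.8, 5.5, 341.1]
eef_rot: [-0.132, 3.132, -0.002]
wrist_force: [0.5, -0.6, 0.3]
opening: 0.801
gripper_force: 0.0
tcp in block [124.2  -1.1 341.1] t 6.37 F [ 0.47 -0.55  0.3 ]
shift [0.1248 0.1012 0.0901] turn [-0.08  0.37  0.01]
crossbar right end predicted [[285.7 215.2]
 [288.  216.5]
 [290.2 218. ]
 [291.2 218.7]]
grip predicted [[310.3 170.2]
 [314.6 172.5]
 [318.7 175.1]
 [320.7 176.5]]
```

View pics/s3.png

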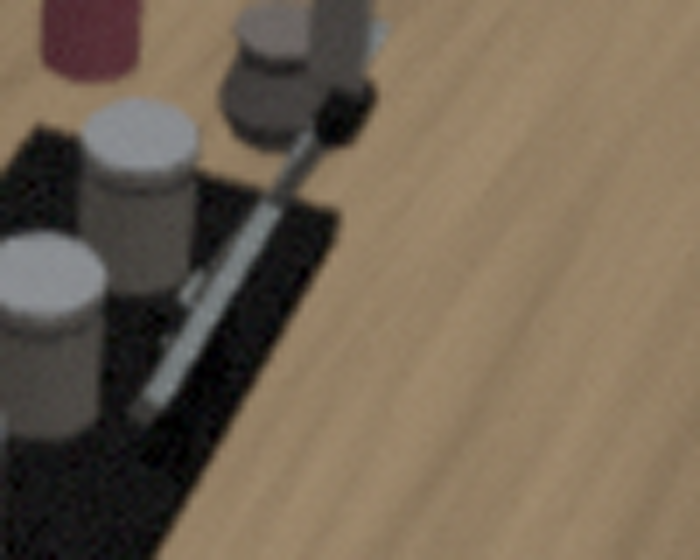

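The keeper grip is at (319,176), where 2.0 rad predicts it, so it is fully open. On to the left tin.

```bash
python3 -m jog '[[[0.025,0.02,0],[0,0,0]],[[0.05,0.04,0],[0,0,0]],[[0.08,0.06,0.015],[0,0,0]],[[0.105,0.08,0.04],[0,0,0]],[[0.12,0.095,0.065],[0,0,0]],[[0.1245,0.101,0.085],[0,0,0]],[[0.1245,0.101,0.09],[0,0,0]],[[0.1245,0.101,0.09],[0,0,0]],[[0.1245,0.101,0.09],[0,0,0]]]' 1 ; python3 rel.py 0 100 131
```

```text
t: 7.22
ee_pos: [513.4, 95.5, 247.3]
eef_rot: [0.131, -3.139, 0.0]
wrist_force: [-0.4, 0.5, 0.7]
opening: 1.001
gripper_force: 0.0
tcp in block [ -1.2  99.7 247.3] t 7.22 F [-0.39  0.52  0.71]
shift [-0.0012  0.0003  0.1163] turn [-0.01 -0.01 -0.01]
```

```bash
python3 -m jog '[[[-0.001,0,0.025],[0,0,0]],[[-0.001,0,0.055],[0,0,0]],[[-0.001,0,0.085],[0,0,0]],[[-0.001,0,0.105],[0,0,0]],[[-0.001,0,0.116],[0,0,0]],[[-0.001,0,0.116],[0,0,0]],[[-0.001,0,0.116],[0,0,0]]]' 1 ; python3 -m jog '[[[0,0,0],[0,0,0]],[[0,0,0],[0,0,0]],[[0,0,0],[0,0,0]],[[0,0,0],[0,0,0]],[[0,0,0],[0,0,0]],[[0,0,0],[0,0,0]],[[0,0,0],[0,0,0]],[[0,0,0],[0,0,0]],[[0,0,0],[0,0,0]],[[0,0,0],[0,0,0]]]' -1;  python3 rel.py 0 100 131
```

```text
t: 7.8
ee_pos: [515.2, 95.5, 132.3]
eef_rot: [-0.131, 3.137, -0.0]
wrist_force: [0.4, 0.0, -0.3]
opening: 1.004
gripper_force: 0.0
t: 8.63
ee_pos: [513.9, 95.7, 131.6]
eef_rot: [-0.132, 3.139, -0.001]
wrist_force: [0.6, -2.6, 1.5]
opening: 0.533
gripper_force: 30.0
tcp in block [ -0.6  99.9 131.6] t 8.63 F [ 0.6  -2.61  1.53]
shift [-0.0006  0.0001  0.0006] turn [-0.03  0.    0.01]
```

```bash
cat > heft.py <<'E'
from rig import bot,imaging
import numpy as np
F=[];T=[];E=[]
for i in range(8):
    imaging.capture("wrist");s=bot.get_state();F.append(s["wrist_force"]);T.append(s["ft_torque"]);E.append(s["effort"])
print("F",np.mean(F,0).round(2),np.std(F,0).round(2),"T",np.mean(T,0).round(3),"eff",np.mean(E,0).round(2)[1:3],"open",s["opening"],"t",s["t"])
E
python3 -m jog '[[[0,0,-0.006],[0,0,0]],[[0,0,-0.015],[0,0,0]],[[0,0,-0.027],[0,0,0]],[[0,0,-0.04],[0,0,0]],[[0,0,-0.05],[0,0,0]],[[0,0,-0.057],[0,0,0]],[[0,0,-0.06],[0,0,0]],[[0,0,-0.06],[0,0,0]],[[0,0,-0.06],[0,0,0]],[[0,0,-0.06],[0,0,0]]]'; python3 heft.py;python3 rel.py
```

```text
t: 9.47
ee_pos: [513.2, 96.0, 190.6]
eef_rot: [0.132, -3.137, -0.0]
wrist_force: [-0.5, -0.7, -5.3]
opening: 0.534
gripper_force: 30.0
F [ 0.17  0.05 -5.46] [0.53 0.32 0.6 ] T [ 0.026  0.001 -0.022] eff [-36.94 -26.92] open 0.5338399666454705 t 9.8667
tcp in block [ -0.8 100.2 191.2] t 9.87 F [ 0.01 -0.07 -5.47]
```

Left: 5.5 N. Now I'll lower it.

```bash
python3 -m jog '[[[0,0,0.012],[0,0,0]],[[0,0,0.026],[0,0,0]],[[0,0,0.038],[0,0,0]],[[0,0,0.047],[0,0,0]],[[0,0,0.053],[0,0,0]],[[0,0,0.057],[0,0,0]],[[0,0,0.059],[0,0,0]],[[0,0,0.06],[0,0,0]],[[0,0,0.06],[0,0,0]],[[0,0,0.06],[0,0,0]]]'; python3 rel.py
```

```text
t: 10.7
ee_pos: [514.5, 96.0, 131.9]
eef_rot: [-0.132, 3.137, -0.0]
wrist_force: [0.9, 0.1, -4.5]
opening: 0.534
gripper_force: 30.0
tcp in block [ -0.  100.1 131.9] t 10.7 F [ 0.93  0.06 -4.49]
```

Most of the weight is still on the gripper, so I'll creep down a little further.

```bash
python3 -m jog '[[[0,0,0.0005],[0,0,0]],[[0,0,0.001],[0,0,0]],[[0,0,0.001],[0,0,0]],[[0,0,0.001],[0,0,0]]]'; python3 rel.py 0 0 190
```

```text
t: 11.03
ee_pos: [514.6, 96.0, 131.5]
eef_rot: [-0.132, 3.137, -0.0]
wrist_force: [-1.5, 0.1, 3.1]
opening: 0.536
gripper_force: 30.0
tcp in block [1.000e-01 1.001e+02 1.315e+02] t 11.03 F [-1.45  0.09  3.15]
shift [ 0.     -0.1001 -0.0584] turn [-0.01  0.11  0.01]
```

```bash
python3 -m jog '[[[0,0,0],[0,0,0]],[[0,0,0],[0,0,0]],[[0,0,0],[0,0,0]],[[0,0,0],[0,0,0]],[[0,0,-0.02],[0,0,0]],[[0,0,-0.045],[0,0,0]],[[0,0,-0.07],[0,0,0]],[[0,0,-0.08],[0,0,0]],[[0,0,-0.08],[0,0,0]],[[0,0,-0.08],[0,0,0]]]' 1; python3 rel.py 0 0 220; python3 -m jog '[[[0,-0.02,0],[0,0,0]],[[0,-0.05,0],[0,0,0]],[[0,-0.08,0],[0,0,0]],[[0,-0.1,0],[0,0,0]],[[0,-0.1,0],[0,0,0]],[[0,-0.1,0],[0,0,0]]]' 1; python3 rel.py 0 0 131
python3 - <<'E'
from rig import imaging
from h import *
c=imaging.capture("wrist");np.savez("pics/w4.npz",**{k:np.array(v) for k,v in c.items()})
b=np.array([522.9,-3.8,0]);a=np.radians(4.8);X=np.array([np.cos(a),np.sin(a),0]);Y=np.array([-X[1],X[0],0])
print(proj(c,[b+Y*100+[0,0,83],b+[0,0,83],b-100*Y+[0,0,83]]).round(1));cv2.imwrite("pics/w4.png",c["pixels"][:,:,::-1])
E
```

```text
t: 11.87
ee_pos: [513.9, 95.9, 210.3]
eef_rot: [-0.132, 3.138, -0.0]
wrist_force: [-0.2, -0.5, 0.3]
opening: 1.002
gripper_force: 0.0
tcp in block [ -0.6 100.1 210.3] t 11.87 F [-0.25 -0.5   0.29]
shift [-0.0006 -0.1001 -0.0097] turn [-0.    0.04  0.01]
t: 12.37
ee_pos: [521.1, -4.3, 208.3]
eef_rot: [0.128, -3.135, -0.002]
wrist_force: [-0.3, 0.2, 0.4]
opening: 1.003
gripper_force: 0.0
tcp in block [ -1.8  -0.3 208.3] t 12.37 F [-0.28  0.19  0.4 ]
shift [-0.0021  0.0002  0.0773] turn [ 0.08 -0.2  -0.13]
[[409.3 215. ]
 [258.9 215.1]
 [108.3 215.6]]
```

View pics/w4.png

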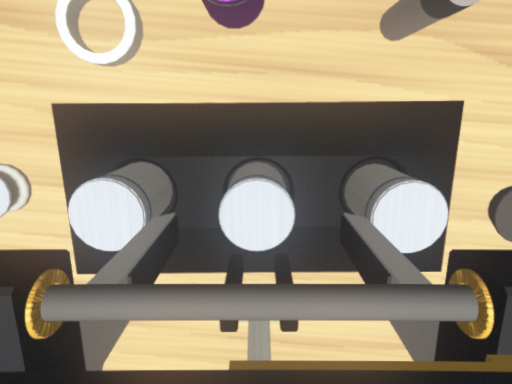

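The left tin is back upright in its socket at (410,216), where predicted, and the middle tin at (257,215) is centred between the fingers. I'll grasp the middle one next.

```bash
python3 -m jog '[[[-0.001,0,0.02],[0,0,0]],[[-0.001,0,0.045],[0,0,0]],[[-0.001,0,0.065],[0,0,0]],[[-0.001,0,0.077],[0,0,0]],[[-0.001,0,0.077],[0,0,0]],[[-0.001,0,0.077],[0,0,0]]]' 1 ; python3 -m jog '[[[0,0,0],[0,0,0]],[[0,0,0],[0,0,0]],[[0,0,0],[0,0,0]],[[0,0,0],[0,0,0]],[[0,0,0],[0,0,0]],[[0,0,0],[0,0,0]],[[0,0,0],[0,0,0]],[[0,0,0],[0,0,0]],[[0,0,0],[0,0,0]],[[0,0,0],[0,0,0]]]' -1;  python3 rel.py 0 0 131
```

```text
t: 12.92
ee_pos: [522.6, -2.7, 132.6]
eef_rot: [0.134, -3.137, -0.001]
wrist_force: [0.5, -1.5, 0.5]
opening: 1.0
gripper_force: 0.0
t: 13.75
ee_pos: [523.5, -4.1, 133.7]
eef_rot: [-0.132, 3.138, -0.001]
wrist_force: [-0.4, -2.6, 2.0]
opening: 0.537
gripper_force: 30.0
tcp in block [  0.6  -0.3 133.7] t 13.75 F [-0.42 -2.62  1.98]
shift [0.0006 0.0003 0.0027] turn [-0.06  0.03  0.01]
```

```bash
python3 -m jog '[[[0,0,-0.006],[0,0,0]],[[0,0,-0.015],[0,0,0]],[[0,0,-0.027],[0,0,0]],[[0,0,-0.04],[0,0,0]],[[0,0,-0.05],[0,0,0]],[[0,0,-0.057],[0,0,0]],[[0,0,-0.06],[0,0,0]],[[0,0,-0.06],[0,0,0]],[[0,0,-0.06],[0,0,0]],[[0,0,-0.06],[0,0,0]]]'; python3 heft.py;python3 rel.py
```

```text
t: 14.58
ee_pos: [522.6, -3.5, 192.7]
eef_rot: [0.132, -3.137, -0.001]
wrist_force: [-0.8, 0.3, -4.2]
opening: 0.537
gripper_force: 30.0
F [ 0.08  0.02 -3.24] [0.36 0.43 0.65] T [ 0.033 -0.006  0.008] eff [-35.78 -26.07] open 0.5356788029160267 t 14.9833
tcp in block [  0.2   0.2 193.1] t 14.98 F [ 0.15 -0.23 -4.24]
```

Middle: about 3.3 N, lighter than the left. I'll set it back.

```bash
python3 -m jog '[[[0,0,0.012],[0,0,0]],[[0,0,0.026],[0,0,0]],[[0,0,0.038],[0,0,0]],[[0,0,0.047],[0,0,0]],[[0,0,0.053],[0,0,0]],[[0,0,0.057],[0,0,0]],[[0,0,0.059],[0,0,0]],[[0,0,0.06],[0,0,0]],[[0,0,0.061],[0,0,0]],[[0,0,0.061],[0,0,0]]]'; python3 heft.py
```

```text
t: 15.82
ee_pos: [523.2, -3.6, 133.7]
eef_rot: [0.132, -3.138, 0.0]
wrist_force: [-3.2, 0.7, 4.5]
opening: 0.535
gripper_force: 30.0
F [-4.94  0.49  5.75] [0.44 0.41 0.41] T [0.137 0.904 0.002] eff [-33.72 -23.51] open 0.534071802110907 t 16.2167
```

The height equals the grasp height (133.7) and there is an upward reaction, so it is seated. I'll release it and go to the right tin.

```bash
python3 -m jog '[[[0,0,0],[0,0,0]],[[0,0,0],[0,0,0]],[[0,0,0],[0,0,0]],[[0,0,0],[0,0,0]],[[0,0,-0.02],[0,0,0]],[[0,0,-0.045],[0,0,0]],[[0,0,-0.07],[0,0,0]],[[0,0,-0.08],[0,0,0]],[[0,0,-0.08],[0,0,0]],[[0,0,-0.08],[0,0,0]]]' 1; python3 -m jog '[[[0,-0.02,0],[0,0,0]],[[0,-0.05,0],[0,0,0]],[[0,-0.08,0],[0,0,0]],[[0,-0.1,0],[0,0,0]],[[0,-0.1,0],[0,0,0]],[[0,-0.1,0],[0,0,0]],[[0,-0.1,0],[0,0,0]]]' 1; python3 rel.py 0 -100 131
python3 - <<'E'
from rig import imaging
from h import *
c=imaging.capture("wrist");np.savez("pics/w5.npz",**{k:np.array(v) for k,v in c.items()})
b=np.array([522.9,-3.8,0]);a=np.radians(4.8);X=np.array([np.cos(a),np.sin(a),0]);Y=np.array([-X[1],X[0],0])
print(proj(c,[b+Y*100+[0,0,83],b+[0,0,83],b-100*Y+[0,0,83]]).round(1))
im=c["pixels"];m=(im.min(2)>200).astype(np.uint8)
n,l,s,ce=cv2.connectedComponentsWithStats(m);print([(s[i].tolist(),ce[i].round(1).tolist()) for i in range(1,n) if s[i,4]>1500])
E
```

```text
t: 17.05
ee_pos: [523.4, -3.6, 212.4]
eef_rot: [-0.132, 3.138, -0.0]
wrist_force: [-0.3, -0.2, -0.2]
opening: 0.999
gripper_force: 0.0
t: 17.63
ee_pos: [530.6, -102.5, 210.6]
eef_rot: [0.131, -3.136, -0.003]
wrist_force: [-0.8, 0.7, -0.6]
opening: 1.001
gripper_force: 0.0
tcp in block [ -0.6 -99.  210.6] t 17.63 F [-0.84  0.73 -0.59]
shift [-0.0008 -0.0012  0.0796] turn [ 0.11 -0.17 -0.  ]
[[558.2 212.6]
 [405.8 212.3]
 [256.8 212.2]]
[([188, 0, 78, 63, 1587], [226.9, 33.8]), ([79, 163, 61, 54, 2302], [107.2, 189.8]), ([218, 177, 74, 70, 4006], [254.1, 211.7]), ([370, 177, 74, 70, 3898], [407.4, 210.9])]
```

The middle tin's lid is at (407,211), where predicted, so it is seated. The right tin is centred at (254,212). I'll grasp it now.

```bash
python3 -m jog '[[[-0.001,-0.001,0.02],[0,0,0]],[[-0.001,-0.001,0.045],[0,0,0]],[[-0.001,-0.001,0.065],[0,0,0]],[[-0.001,-0.001,0.078],[0,0,0]],[[-0.001,-0.001,0.078],[0,0,0]],[[-0.001,-0.001,0.078],[0,0,0]]]' 1 ; python3 -m jog '[[[0,0,0],[0,0,0]],[[0,0,0],[0,0,0]],[[0,0,0],[0,0,0]],[[0,0,0],[0,0,0]],[[0,0,0],[0,0,0]],[[0,0,0],[0,0,0]],[[0,0,0],[0,0,0]],[[0,0,0],[0,0,0]],[[0,0,0],[0,0,0]],[[0,0,0],[0,0,0]]]' -1;  python3 rel.py 0 -100 131
```

```text
t: 18.18
ee_pos: [531.9, -102.8, 133.4]
eef_rot: [0.134, -3.136, -0.002]
wrist_force: [-0.2, 0.1, 0.1]
opening: 0.998
gripper_force: 0.0
t: 19.02
ee_pos: [532.8, -104.4, 134.6]
eef_rot: [-0.132, 3.139, -0.001]
wrist_force: [-0.2, -0.6, 1.4]
opening: 0.535
gripper_force: 30.0
tcp in block [   1.5 -101.1  134.6] t 19.02 F [-0.23 -0.58  1.39]
shift [0.0015 0.0011 0.0036] turn [-0.03  0.02  0.01]
```

```bash
python3 -m jog '[[[0,0,-0.006],[0,0,0]],[[0,0,-0.015],[0,0,0]],[[0,0,-0.027],[0,0,0]],[[0,0,-0.04],[0,0,0]],[[0,0,-0.05],[0,0,0]],[[0,0,-0.057],[0,0,0]],[[0,0,-0.06],[0,0,0]],[[0,0,-0.06],[0,0,0]],[[0,0,-0.06],[0,0,0]],[[0,0,-0.06],[0,0,0]]]'; python3 heft.py;python3 heft.py;python3 rel.py
```

```text
t: 19.85
ee_pos: [532.2, -104.0, 193.7]
eef_rot: [0.132, -3.137, -0.001]
wrist_force: [-0.1, 0.2, -1.8]
opening: 0.531
gripper_force: 30.0
F [-0.26  0.13 -1.97] [0.42 0.68 0.52] T [0.032 0.004 0.023] eff [-36.97 -25.77] open 0.5360364410302212 t 20.25
F [ 0.11 -0.14 -1.85] [0.49 0.48 0.57] T [ 0.038 -0.002 -0.007] eff [-36.88 -25.75] open 0.5368177286415358 t 20.65
tcp in block [   1.3 -100.8  194.4] t 20.65 F [ 0.13  0.24 -2.06]
```

The right tin weighs 1.9 N, so the left is the heaviest (5.5 > 3.3 > 1.9). I'll set the right tin back.

```bash
python3 -m jog '[[[0,0,0.012],[0,0,0]],[[0,0,0.026],[0,0,0]],[[0,0,0.038],[0,0,0]],[[0,0,0.047],[0,0,0]],[[0,0,0.053],[0,0,0]],[[0,0,0.057],[0,0,0]],[[0,0,0.059],[0,0,0]],[[0,0,0.06],[0,0,0]],[[0,0,0.0605],[0,0,0]],[[0,0,0.0605],[0,0,0]]]'; python3 heft.py; python3 rel.py
```

```text
t: 21.48
ee_pos: [533.0, -104.3, 134.6]
eef_rot: [-0.132, 3.138, -0.001]
wrist_force: [-2.8, 1.3, 2.5]
opening: 0.537
gripper_force: 30.0
F [-2.75  1.09  5.1 ] [0.6  0.48 1.3 ] T [0.254 0.536 0.013] eff [-35.38 -22.95] open 0.5335399227749312 t 21.8833
tcp in block [   1.7 -101.   134.6] t 21.88 F [-3.59  0.41  6.43]
```

```bash
python3 -m jog '[[[0,0,0],[0,0,0]],[[0,0,0],[0,0,0]],[[0,0,0],[0,0,0]],[[0,0,0],[0,0,0]],[[0,0,-0.02],[0,0,0]],[[0,0,-0.045],[0,0,0]],[[0,0,-0.07],[0,0,0]],[[0,0,-0.08],[0,0,0]],[[0,0,-0.08],[0,0,0]],[[0,0,-0.08],[0,0,0]]]' 1; python3 -m jog '[[[0,0.025,0],[0,0,0]],[[0,0.055,0],[0,0,0]],[[0,0.085,0],[0,0,0]],[[0.001,0.115,0],[0,0,0]],[[0.001,0.145,0],[0,0,0]],[[0.001,0.175,0],[0,0,0]],[[0.001,0.195,0],[0,0,0]],[[0.001,0.201,0],[0,0,0]],[[0.001,0.201,0],[0,0,0]],[[0.001,0.201,0],[0,0,0]]]' 1; python3 rel.py 0 100 131
python3 - <<'E'
from rig import imaging
from h import *
c=imaging.capture("wrist");np.savez("pics/w6.npz",**{k:np.array(v) for k,v in c.items()})
b=np.array([522.9,-3.8,0]);a=np.radians(4.8);X=np.array([np.cos(a),np.sin(a),0]);Y=np.array([-X[1],X[0],0])
print(proj(c,[b+Y*100+[0,0,83],b+[0,0,83],b-100*Y+[0,0,83]]).round(1))
im=c["pixels"];m=(im.min(2)>200).astype(np.uint8)
n,l,s,ce=cv2.connectedComponentsWithStats(m);print([(s[i].tolist(),ce[i].round(1).tolist()) for i in range(1,n) if s[i,4]>1000])
E
```

```text
t: 22.72
ee_pos: [532.7, -104.2, 213.7]
eef_rot: [-0.132, 3.138, -0.0]
wrist_force: [0.0, 0.4, 0.0]
opening: 1.002
gripper_force: 0.0
t: 23.55
ee_pos: [514.3, 95.6, 212.6]
eef_rot: [0.133, -3.137, 0.001]
wrist_force: [-0.4, 0.0, -0.1]
opening: 1.0
gripper_force: 0.0
tcp in block [ -0.3  99.8 212.6] t 23.55 F [-0.43  0.03 -0.08]
shift [-0.0005  0.0003  0.0816] turn [-0.03 -0.13  0.04]
[[259.2 210.8]
 [111.3 210.6]
 [-39.9 210.7]]
[([451, 45, 61, 77, 3660], [482.2, 85.0]), ([75, 175, 74, 71, 3898], [110.8, 209.7]), ([223, 179, 73, 69, 3932], [259.4, 213.1])]
```

```bash
python3 -m jog '[[[0,0,0.02],[0,0,0]],[[0,0,0.045],[0,0,0]],[[0,0,0.065],[0,0,0]],[[0,0,0.08],[0,0,0]],[[0,0,0.08],[0,0,0]],[[0,0,0.08],[0,0,0]]]' 1 ; python3 -m jog '[[[0,0,0],[0,0,0]],[[0,0,0],[0,0,0]],[[0,0,0],[0,0,0]],[[0,0,0],[0,0,0]],[[0,0,0],[0,0,0]],[[0,0,0],[0,0,0]],[[0,0,0],[0,0,0]],[[0,0,0],[0,0,0]],[[0,0,0],[0,0,0]],[[0,0,0],[0,0,0]]]' -1;  python3 rel.py 0 100 131
```

```text
t: 24.1
ee_pos: [514.3, 94.7, 133.0]
eef_rot: [0.129, -3.136, 0.0]
wrist_force: [-0.4, -0.0, -0.3]
opening: 1.001
gripper_force: 0.0
t: 24.93
ee_pos: [514.9, 96.0, 134.1]
eef_rot: [-0.132, 3.139, -0.0]
wrist_force: [-0.7, -1.4, 2.1]
opening: 0.533
gripper_force: 30.0
tcp in block [  0.4 100.1 134.1] t 24.93 F [-0.7  -1.35  2.09]
shift [ 0.0004 -0.0001  0.0031] turn [-0.01  0.01  0.02]
```

```bash
python3 -m jog '[[[0,0,-0.006],[0,0,0]],[[0,0,-0.018],[0,0,0]],[[0,0,-0.035],[0,0,0]],[[0,0,-0.055],[0,0,0]],[[0,0,-0.075],[0,0,0]],[[0,0,-0.095],[0,0,0]],[[0,0,-0.115],[0,0,0]],[[0,0,-0.132],[0,0,0]],[[0,0,-0.145],[0,0,0]],[[0,0,-0.15],[0,0,0]]]'; python3 -m jog '[[[0,0,0],[0,0,0]],[[0,0,0],[0,0,0]],[[0,0,0],[0,0,0]],[[0,0,0],[0,0,0]],[[0,0,0],[0,0,0]],[[0,0,0],[0,0,0]]]'; python3 heft.py;python3 rel.py
python3 - <<'E'
from rig import imaging
from h import *
a=imaging.capture("scene")["pixels"];t=imaging.capture("top")["pixels"]
a=cv2.resize(a[80:270,210:370],(400,475),interpolation=2);t=cv2.resize(t[140:250,160:340],(400,475*400//776),interpolation=2)
o=np.zeros((475,800,3),np.uint8);o[:,:400]=a;o[:t.shape[0],400:]=t;cv2.imwrite("pics/end.png",o[:,:,::-1])
E
```

```text
t: 25.77
ee_pos: [515.3, 96.2, 286.3]
eef_rot: [-0.132, 3.136, 0.0]
wrist_force: [-0.4, 0.7, -5.1]
opening: 0.533
gripper_force: 30.0
t: 26.27
ee_pos: [514.5, 96.0, 283.0]
eef_rot: [0.132, -3.137, -0.0]
wrist_force: [0.3, 0.3, -5.6]
opening: 0.533
gripper_force: 30.0
F [-0.28  0.01 -5.35] [0.23 0.37 0.55] T [ 0.033  0.016 -0.002] eff [-35.2  -29.96] open 0.5336182826092128 t 26.6667
tcp in block [  0.3 100.2 283.9] t 26.67 F [-0.26 -0.05 -5.6 ]
```

View pics/end.png

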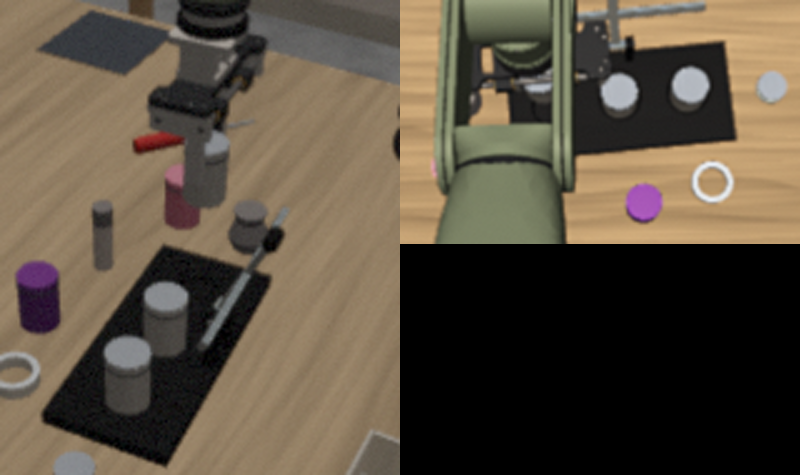

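The left tin is held upright in the gripper at about (207,165), with its bottom near z = 158 mm. The other two tins stand in their sockets at (166,320) and (128,375), and the keeper is open. Nothing else has been disturbed.

```bash
python3 -c "
from rig import ticket
print(ticket.hand_in())"
```

```text
the job is handed in; nothing more can be done
None
```

The left tin is the heaviest (about 5.5 N, against 3.3 N for the middle and 1.9 N for the right); I handed in holding it upright with its bottom about 16 cm above the bench, the other two back in their sockets and the keeper open at its stop.

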